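# Set the bearing nut of a sidecar wheel hub

## Robot

A 7-joint arm with a two-finger parallel gripper is mounted at the origin on the work surface. World frame = base frame: x ahead of the robot, y to its left, z up, the work surface at z = 0. Lengths are in mm, angles in rad, forces in N, time in s.
With the tool pointing down it reaches from about 425 to 800 mm from the base axis. Payload 8.3 kg.
Tool frame: the origin (TCP) lies at the very end of the fingers, on their centre line; the grasp point (between the pads) lies 19 mm behind it (r.grip_depth is the distance from the TCP to the grasp point, in mm); x points along the fingers, y is the direction in which the jaws open and shut, and the axes are right-handed (so a half turn about x gives the same grasp; the last joint's range is limited). The gripper opens to 85 mm and grips with 20 to 120 N. Pads are 22 mm wide; open, the fingers measure 114 mm over their backs; the gripper's body (76 mm by 85 mm) begins 54 mm behind the grasp point. The pads swing forward as they close: fully open they stand 13 mm farther back than shut.
Start: joints at [1.114, 0.383, 0.016, 1.37, -0.006, 1.388, -0.046], TCP at [239.848, -577.125, 202.379] pointing down, gripper open.
Joint ranges: [-2.95, 2.95], [-0.25, 2.06], [-1.52, 1.56], [0.18, 2.33], [-1.44, 4.58], [0.02, 2.06], [-3.01, 3.01]. Speed limits (rad/s): [2.39, 2.39, 3.01, 3.01, 3.14, 3.14, 3.14].

## Interface

Orientations are given as a rotation vector (axis times angle).
In Python, from workcell import state, viewer, r gives the robot as it stands.
- The arm moves only by the tool drive_tool, never from a script. Its argument "targets" is a list of rows, each an object with "dp": the shift along the tool's x, y, z in mm, a list of three; "spin": the turn about the tool's x in degrees. A call has 1 to 20 rows; each row is the pose to reach, as a shift and turn from the pose commanded when the call began, along the tool's axes at that moment; what a row does not reach only later rows make up. A row lasts 1/10 s, in which the tool goes at most 50 mm and 8.59 degrees, less where a joint would pass 70% of its speed; a pose out of reach is approached as far as the arm can. A call with a gripper value outside its range is refused whole. "hand" is the finger opening in mm, from 0 to 85.4, set as the call begins (left out, the last holds). The fingers move at their own pace and stop on an object; "force" is the grip in N (left out, the last holds). Time passes only in rows, so rows that repeat a pose let the fingers close. It gives the time, the measured TCP pose, the force and the opening at its end, in the units of the state.
- state(): the state, without advancing time (a new reading comes with each control period).
- viewer.read_camera(name): name is "side" or "top"; returns a dict with "img" (400x640x3 uint8, red, green, blue), "fx", "fy", "cx", "cy" (pixels), "dist" ([k1, k2, p1, p2, k3] as OpenCV has them; the pictures are not rectified), "extrinsics" (4x4, takes a point from camera to world coordinates). Camera axes: x right, y down, z forward; pixel columns grow to the right and rows downward; lengths in mm; the calibration is good to about 2 mm. A picture is of the moment at which its call begins. There is no depth.
- r.finish_job(): hands the job in, once; it reports no verdict.
The state is a dict: "time_s": time; "joints": joint angles; "joint_vel": joint speeds; "tau": joint torques, N m; "tcp_pos": TCP position; "tcp_rot": TCP orientation; "wrist_force": force on the tool from outside, world axes, zero at the start; "torque": the same for the moment, N m; "width": finger opening in mm.
Only numpy, scipy, OpenCV 4.12 (cv2) and the standard library are available. Lean on these libraries where they do the work, as an engineer would, in place of code of your own. Each camera call takes 0.05 s, during which the arm holds its last target. There are 200 camera calls.

## Task

The sidecar wheel hub on its stub axle in the vice needs its bearing clearance set: thread the knurled brass nut down (clockwise from above) until it bottoms out on its washer, then back it off a quarter turn. Finish still gripping the nut there and do not let go, so that it cannot creep while I fit the split pin. Leave the other things on the bench undisturbed.

Things in the scene. Friction and masses are not known exactly. Their poses are not given: they have to be found in the camera images.
- hub_assembly: Fixed: blue vice (screw reaches 185 mm to its -x) clamping an upright stub axle with a grey brake drum hub. Origin on the bench on the axle's axis, z up. Heights above bench: drum 93 to 130 mm (144 mm across); 4 wheel studs 52 mm off axis, tops 151 mm; hub barrel 68 mm across, top 158 mm; washer 39 mm across, top 163 mm; threaded axle end, 24 mm thick, passes through the nut, top 197 mm
- nut_centre (a point): Centre, half-way up, of the knurled round brass nut on the axle end: 44 mm across, 22 mm high; it only turns, and rises or sinks with its thread, 2 mm a turn. z up; x points to the red paint dot on its top, between two of its four slots (90 degrees apart). Bottomed: underside 163, this centre 174, top 185 mm above the bench. Free room round it for fingers down to the hub barrel at 158 mm
- bearing_nut (a joint): Angle of the nut in rad: 0 = bottomed on the washer (a hard stop), growing as it is unscrewed, counter-clockwise from above; starts 2.2 to 4.2. A quarter turn is 1.57. Right-hand thread: clockwise from above tightens. Turns with a light drag of about 0.05 N m and stays where it is left; at the stop it turns no further: the torque rises steeply (past 0.5 N m) until a light grip slips round it
- clutch_basket_centre (a point): Bystander, loose: silver clutch basket with ten upright fingers and a gear ring, 115 mm across, 45 mm high; point at its centre half-way up
- bolt_jar_centre (a point): Bystander, loose: green glass jar of bolts with a steel lid, 68 mm across, 94 mm high; point at its centre half-way up
- socket_wrench_centre (a point): Bystander, loose: chrome socket wrench lying flat, 192 mm long, 45 mm high at the socket; point at mid-length on the handle's axis, 11 mm above the bench; x points along it to the head
- footpeg_centre (a point): Bystander, loose: matte black ribbed rubber footpeg with a steel clevis, lying, 129 mm long, 34 mm wide, 29 mm high; point near its middle, 13 mm above the bench; x points to the rubber end
- tin_box: Fixed: square tin parts box, 160 x 160 x 75 mm, its hinged lid standing open on its +x side up to about 235 mm; origin under its centre

How it is judged:
By the outcome, as a careful person would: the job done as asked, in the order asked, and still so for the second after the job is handed in, while the arm keeps its last pose, push and grip.
It also fails if it takes over 64 s, if anything falls off the work surface, if the arm or the gripper's body presses on something with over 40 N, if the wrist force passes 120 N, or if a joint passes its speed limit or range.

## Working session

There is one attempt and no reset: what is moved stays moved. The work goes in short steps, Python scripts to look and compute and a tool call to move; the robot and the scene stay as the last step left them, time stands still between calls to the robot, and variables do not carry over. Pictures are saved under pics/ and viewed, about 8 in all and at most 12, crops included, and the job is handed in when it is done.

Besides the shell and the picture viewer there is one more tool, called after "Call:" in YAML: its name, and indented under it one key for each argument. drive_tool: Moves the arm, as the interface text tells. Its arguments: {"type":"object","properties":{"targets":{"type":"array","items":{"type":"object","properties":{"dp":{"type":"array","items":{"type":"number"}},"spin":{"type":"number"}}}},"hand":{"type":"number"},"force":{"type":"number"}},"required":["targets"]}

```bash
mkdir -p pics; ls
python3 - <<'E'
from workcell import state, viewer, r
import cv2,numpy as np
s=state();print({k:np.round(v,3).tolist() for k,v in s.items()})
for n in("top","side"):
    c=viewer.read_camera(n);cv2.imwrite(f"pics/{n}0.png",c["img"][:,:,::-1]);print(n,c["fx"],c["fy"],c["cx"],c["cy"],c["dist"],np.round(c["extrinsics"],3).tolist())
E
```

```text
pics
{'time_s': 0.0, 'joints': [1.114, 0.384, 0.016, 1.371, -0.006, 1.388, -0.047], 'joint_vel': [0.001, 0.001, 0.0, 0.0, -0.001, -0.0, 0.001], 'tau': [0.0, -62.76, 0.844, -37.182, 0.016, 0.014, -0.0], 'tcp_pos': [239.616, -576.633, 201.362], 'tcp_rot': [2.006, 0.402, -2.007], 'wrist_force': [0.716, 0.014, 0.759], 'torque': [0.032, 0.029, 0.006], 'width': 85.084}
top 392.48341141195374 392.48341141195374 321.26062332678725 196.72722495516808 [-0.00159729  0.          0.          0.          0.        ] [[0.021, -0.987, 0.157, 412.914], [-1.0, -0.024, -0.019, -125.466], [0.023, -0.156, -0.987, 1204.051], [0.0, 0.0, 0.0, 1.0]]
side 448.94455788491695 448.94455788491695 318.7652640806187 203.0379135562749 [-0.11738798  0.          0.          0.          0.        ] [[0.982, -0.091, 0.167, 351.078], [-0.19, -0.491, 0.85, -1262.595], [0.005, -0.866, -0.5, 793.557], [0.0, 0.0, 0.0, 1.0]]
```

View pics/top0.png

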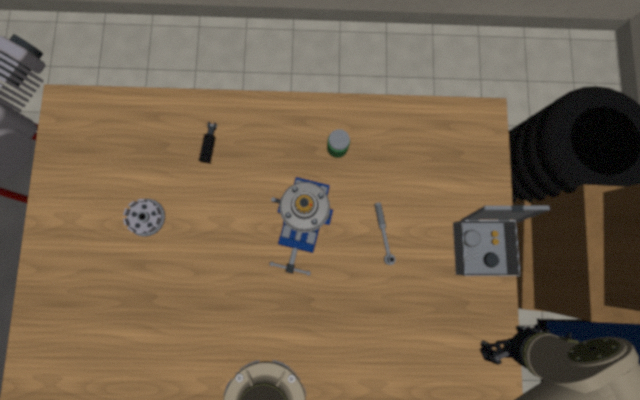

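View pics/side0.png

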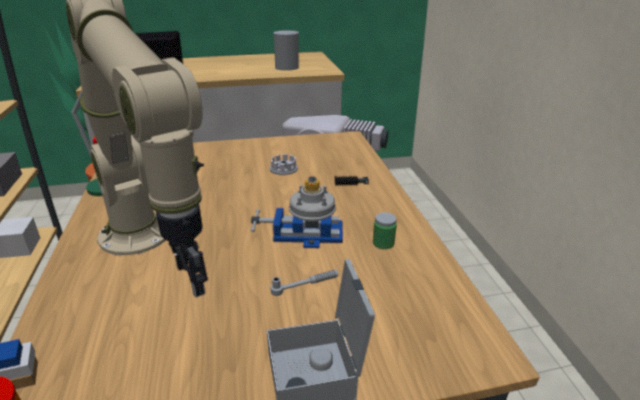

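The top view shows the brass nut near (304,204), with the jar at (338,143) and the wrench at (385,235). The side view shows the nut near (313,185). Next I'll triangulate it and zoom in.

```bash
cat > h.py <<'E'
import cv2,numpy as np
from workcell import state,viewer,r
def ray(c,uv):
    K=np.array([[c["fx"],0,c["cx"]],[0,c["fy"],c["cy"]],[0,0,1]])
    p=cv2.undistortPoints(np.array([[uv]],float),K,np.array(c["dist"]))[0,0]
    E=np.array(c["extrinsics"]);d=E[:3,:3]@[p[0],p[1],1];return E[:3,3],d/np.linalg.norm(d)
def plane(c,uv,z):
    o,d=ray(c,uv);return o+d*(z-o[2])/d[2]
def proj(c,P):
    K=np.array([[c["fx"],0,c["cx"]],[0,c["fy"],c["cy"]],[0,0,1]])
    W=np.linalg.inv(c["extrinsics"]);return cv2.projectPoints(np.array([P],float),cv2.Rodrigues(W[:3,:3])[0],W[:3,3],K,np.array(c["dist"]))[0].ravel()
def brass(img,box):
    x0,y0,x1,y1=box;h=cv2.cvtColor(img[y0:y1,x0:x1],cv2.COLOR_RGB2HSV)
    m=cv2.inRange(h,(8,110,70),(35,255,255));return m
def crop(c,box,name,k=12):
    x0,y0,x1,y1=box;cv2.imwrite(name,cv2.resize(c["img"][y0:y1,x0:x1,::-1],None,fx=k,fy=k,interpolation=cv2.INTER_CUBIC))
E
python3 - <<'E'
from h import *
out=[]
for n,b in(("top",(284,185,324,225)),("side",(293,167,333,207))):
    c=viewer.read_camera(n);m=brass(c["img"],b);ys,xs=np.nonzero(m)
    print(n,m.sum()/255,xs.min()+b[0],xs.max()+b[0],ys.min()+b[1],ys.max()+b[1],"mean",xs.mean()+b[0],ys.mean()+b[1])
    im=c["img"][b[1]:b[3],b[0]:b[2]].astype(int)
    red=(im[...,0]>im[...,1]*1.8)&(im[...,0]>90);print("red",[(x+b[0],y+b[1],im[y,x].tolist()) for y,x in np.argwhere(red)])
    x=((xs.min()+xs.max())/2+b[0],(ys.min()+ys.max())/2+b[1])
    for z in(175,186):print(z,plane(c,x,z).round(1))
    crop(c,b,f"pics/{n}c.png",9 if 1 else 0)
a=cv2.imread("pics/topc.png");d=cv2.imread("pics/sidec.png");cv2.imwrite("pics/c.png",np.hstack([a,d]))
E
```

```text
top 179.0 284 312 185 211 mean 302.3631284916201 202.08379888268155
red [(np.int64(310), np.int64(204), [148, 80, 40]), (np.int64(311), np.int64(204), [139, 76, 43])]
175 [571.2 -83.9 175. ]
186 [569.5 -84.3 186. ]
side 755.0 293 332 167 192 mean 313.4807947019868 177.64238410596028
red []
175 [566.2 -66.8 175. ]
186 [562.3 -88.1 186. ]
```

View pics/c.png

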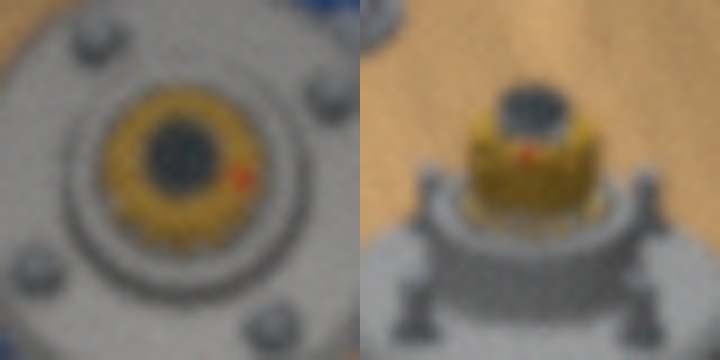

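Run:
```python
from h import *
T=viewer.read_camera("top");S=viewer.read_camera("side")
f=lambda b,u,v:(b[0]+u/9-.5,b[1]+v/9-.5)
tb=(284,185);sb=(293-40,167)
print("nut top",plane(T,f(tb,184,167),186).round(1),"axle",plane(T,f(tb,181,156),197).round(1))
print("side axle",plane(S,f(sb,534,103),197).round(1), "red top",plane(T,f(tb,241,178),186).round(1),"red side",plane(S,f(sb,527,153),186).round(1))
# dark axle-top centroid and barrel/stud circle from images
for n,c,b in(("top",T,(284,185,324,225)),):
    st=[f(tb,97,40),f(tb,330,97),f(tb,37,268),f(tb,272,324)]
    q=np.array([plane(c,p,151) for p in st]);print("studs",q.round(1).tolist(),q.mean(0).round(1))
import scipy.spatial.transform as t
R=t.Rotation.from_rotvec(state()["tcp_rot"]).as_matrix();print(R.round(3))
P=np.array([570,-85,300]);print(R.T@(P-state()["tcp_pos"]))
```

```text
nut top [ 556.5 -100.3  186. ] axle [558.1 -99.6 197. ]
side axle [558.4 -99.1 197. ] red top [ 553.7 -116.9  186. ] red side [ 553.6 -112.7  186. ]
studs [[599.6, -72.0, 151.0], [583.9, -142.9, 151.0], [529.9, -56.3, 151.0], [514.7, -127.0, 151.0]] [557.  -99.6 151. ]
[[-0.     0.384 -0.923]
 [ 0.001 -0.923 -0.384]
 [-1.    -0.001 -0.   ]]
[ -97.72941798 -327.6826947  -493.74025392]
```

Call:
drive_tool:
  targets:
    - {"dp":[-40,0,0]}
    - {"dp":[-80,0,0]}
    - {"dp":[-120,0,0]}
    - {"dp":[-130,-16,-24]}
    - {"dp":[-130,-40,-60]}
    - {"dp":[-130,-66,-99]}
    - {"dp":[-130,-92,-138]}
    - {"dp":[-130,-118,-177]}
    - {"dp":[-130,-144,-216]}
    - {"dp":[-130,-170,-255]}
    - {"dp":[-130,-196,-294]}
    - {"dp":[-130,-222,-333]}
    - {"dp":[-130,-248,-372]}
    - {"dp":[-130,-274,-411]}
    - {"dp":[-130,-298,-447]}
    - {"dp":[-130,-318,-477]}
    - {"dp":[-130,-318,-477]}
    - {"dp":[-130,-318,-477]}
  hand: 85
  force: 25

```text
validation failed for argument at $.ta...
```

Run:
```python
from h import *
s=state();print({k:np.round(v,3).tolist() for k,v in s.items()})
```

```text
{'time_s': 0.3, 'joints': [1.114, 0.384, 0.016, 1.37, -0.006, 1.388, -0.047], 'joint_vel': [-0.002, -0.003, 0.001, -0.003, -0.001, -0.001, -0.0], 'tau': [-0.001, -62.663, 0.842, -37.147, 0.016, 0.008, -0.0], 'tcp_pos': [239.76, -576.99, 202.051], 'tcp_rot': [2.005, 0.401, -2.006], 'wrist_force': [-0.07, 0.047, 0.332], 'torque': [-0.025, 0.012, -0.004], 'width': 85.801}
```

The call was rejected, probably because each row needs "spin". I'll add it.

Call:
drive_tool:
  targets:
    - {"dp":[-40,0,0],"spin":0}
    - {"dp":[-80,0,0],"spin":0}
    - {"dp":[-120,0,0],"spin":0}
    - {"dp":[-130,-16,-24],"spin":0}
    - {"dp":[-130,-40,-60],"spin":0}
    - {"dp":[-130,-66,-99],"spin":0}
    - {"dp":[-130,-92,-138],"spin":0}
    - {"dp":[-130,-118,-177],"spin":0}
    - {"dp":[-130,-144,-216],"spin":0}
    - {"dp":[-130,-170,-255],"spin":0}
    - {"dp":[-130,-196,-294],"spin":0}
    - {"dp":[-130,-222,-333],"spin":0}
    - {"dp":[-130,-248,-372],"spin":0}
    - {"dp":[-130,-274,-411],"spin":0}
    - {"dp":[-130,-298,-447],"spin":0}
    - {"dp":[-130,-318,-477],"spin":0}
    - {"dp":[-130,-318,-477],"spin":0}
    - {"dp":[-130,-318,-477],"spin":0}
  hand: 85
  force: 25

```text
time_s: 2.1
tcp_pos: [558.5, -99.6, 332.1]
tcp_rot: [2.004, 0.402, -2.005]
wrist_force: [-0.6, -0.4, 0.8]
width: 85.2
```

Run:
```python
from h import *
s=state();print({k:np.round(v,3).tolist() for k,v in s.items()})
```

```text
{'time_s': 2.1, 'joints': [0.398, 0.257, -0.362, 1.267, 0.09, 1.635, -1.122], 'joint_vel': [0.035, -0.014, 0.034, 0.005, 0.003, 0.001, 0.005], 'tau': [-2.282, -53.124, -4.543, -37.622, -0.297, -0.064, -0.169], 'tcp_pos': [558.451, -99.628, 332.086], 'tcp_rot': [2.004, 0.402, -2.005], 'wrist_force': [-0.552, -0.362, 0.764], 'torque': [-0.013, 0.034, 0.013], 'width': 85.181}
```

Call:
drive_tool:
  targets:
    - {"dp":[0,0,0],"spin":-8}
    - {"dp":[0,0,0],"spin":-16}
    - {"dp":[0,0,0],"spin":-24}
    - {"dp":[0,0,0],"spin":-32}
    - {"dp":[0,0,0],"spin":-40}
    - {"dp":[0,0,0],"spin":-48}
    - {"dp":[0,0,0],"spin":-56}
    - {"dp":[0,0,0],"spin":-64}
    - {"dp":[0,0,0],"spin":-72}
    - {"dp":[0,0,0],"spin":-80}
    - {"dp":[0,0,0],"spin":-88}
    - {"dp":[0,0,0],"spin":-92}
    - {"dp":[0,0,0],"spin":-92}
    - {"dp":[0,0,0],"spin":-92}

```text
time_s: 3.5
tcp_pos: [557.9, -101.9, 332.5]
tcp_rot: [0.891, 1.38, -0.892]
wrist_force: [1.3, 0.2, -0.2]
width: 85.1
```

```bash
cat > s.py <<'E'
from h import *
from scipy.spatial.transform import Rotation
s=state();print({k:np.round(s[k],3).tolist() for k in("time_s","joints","tcp_pos","wrist_force","torque","width")})
R=Rotation.from_rotvec(s["tcp_rot"]).as_matrix();print("R",R.round(3).tolist(),"y azimuth",np.degrees(np.arctan2(R[1,1],R[0,1])).round(2))
print("tool shift to axis",(R.T@(np.array([557.7,-99.6,s["tcp_pos"][2]])-s["tcp_pos"])).round(2))
E
python3 s.py
```

```text
{'time_s': 3.5, 'joints': [0.546, 0.279, -0.558, 1.26, 0.147, 1.642, 0.44], 'tcp_pos': [557.873, -101.856, 332.506], 'wrist_force': [1.319, 0.225, -0.226], 'torque': [0.022, -0.029, 0.007], 'width': 85.08}
R [[-0.0, 0.911, 0.412], [-0.001, 0.412, -0.911], [-1.0, -0.0, 0.0]] y azimuth 24.31
tool shift to axis [-0.    0.77 -2.13]
```

Call:
drive_tool:
  targets:
    - {"dp":[0,0,0],"spin":-8}
    - {"dp":[0,0,0],"spin":-16}
    - {"dp":[0,0,0],"spin":-24}
    - {"dp":[0,0,0],"spin":-32}
    - {"dp":[0,0,0],"spin":-40}
    - {"dp":[0,0,0],"spin":-48}
    - {"dp":[0,0,0],"spin":-56}
    - {"dp":[0,0,0],"spin":-64}
    - {"dp":[0,0,0],"spin":-72}
    - {"dp":[0,0,0],"spin":-80}
    - {"dp":[0,0,0],"spin":-88}
    - {"dp":[0,0,0],"spin":-96}
    - {"dp":[0,0,0],"spin":-104}
    - {"dp":[0,0,0],"spin":-112}
    - {"dp":[0,0,0],"spin":-120}
    - {"dp":[0,0,0],"spin":-126}
    - {"dp":[0,0,0],"spin":-126}
    - {"dp":[0,0,0],"spin":-126}
    - {"dp":[0,0,0],"spin":-126}

```text
time_s: 5.4
tcp_pos: [558.2, -100.7, 332.5]
tcp_rot: [-0.82, 1.411, 0.82]
wrist_force: [-0.6, -0.5, 0.3]
width: 84.9
```

```bash
python3 s.py
```

```text
{'time_s': 5.4, 'joints': [0.761, 0.344, -0.886, 1.25, 0.266, 1.665, 2.555], 'tcp_pos': [558.239, -100.659, 332.46], 'wrist_force': [-0.63, -0.475, 0.262], 'torque': [-0.015, 0.023, -0.013], 'width': 84.864}
R [[0.0, -0.869, 0.494], [-0.0, 0.494, 0.869], [-1.0, -0.0, -0.0]] y azimuth 150.36
tool shift to axis [-0.    0.99  0.65]
```

Call:
drive_tool:
  targets:
    - {"dp":[20,0,0],"spin":0}
    - {"dp":[45,0.5,0.5],"spin":0}
    - {"dp":[70,1,0.5],"spin":0}
    - {"dp":[95,1,0.5],"spin":0}
    - {"dp":[115,1,0.5],"spin":0}
    - {"dp":[130,1,0.5],"spin":0}
    - {"dp":[140,1,0.5],"spin":0}
    - {"dp":[150,1,0.5],"spin":0}
    - {"dp":[158,1,0.5],"spin":0}
    - {"dp":[164,1,0.5],"spin":0}
    - {"dp":[170,1,0.5],"spin":0}
    - {"dp":[170,1,0.5],"spin":0}
    - {"dp":[170,1,0.5],"spin":0}
    - {"dp":[170,1,0.5],"spin":0}

```text
time_s: 6.8
tcp_pos: [558.0, -99.4, 162.9]
tcp_rot: [-0.823, 1.409, 0.823]
wrist_force: [-0.9, -0.4, 0.3]
width: 84.7
```

```bash
python3 s.py
python3 - <<'E'
from h import *
T=viewer.read_camera("top");S=viewer.read_camera("side")
crop(S,(280,150,346,210),"pics/d1.png",11)
E
```

```text
{'time_s': 6.8, 'joints': [0.785, 0.403, -0.864, 1.566, 0.313, 1.316, 2.509], 'tcp_pos': [557.972, -99.438, 162.891], 'wrist_force': [-0.933, -0.366, 0.3], 'torque': [-0.032, -0.025, -0.016], 'width': 84.732}
R [[0.001, -0.871, 0.491], [-0.0, 0.491, 0.871], [-1.0, -0.001, 0.0]] y azimuth 150.57
tool shift to axis [-0.    0.16 -0.27]
```

View pics/d1.png

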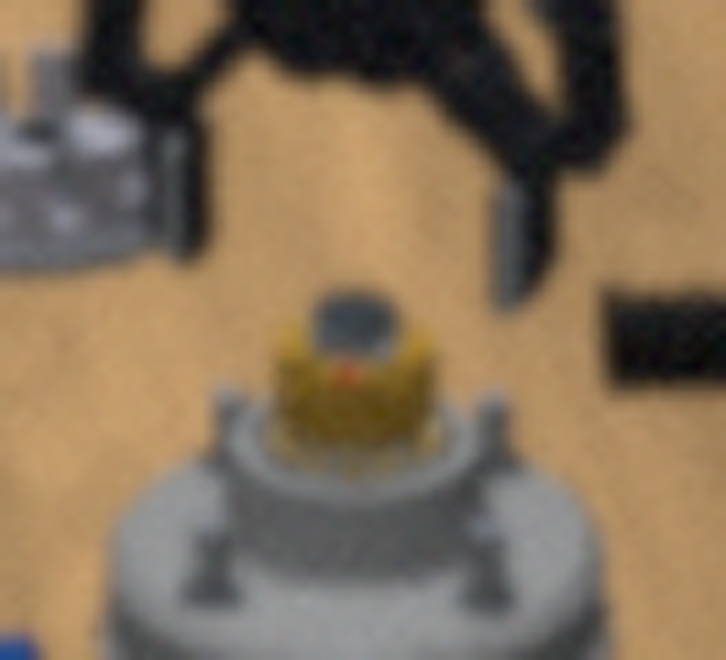

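The side crop shows the open fingertips at crop (180,255) and (510,305), seemingly above the nut top. I'll check their height.

Run:
```python
from h import *
S=viewer.read_camera("side")
for P in([521,-78],[595,-120],[558,-99.5]):
    print(P,[(z,((proj(S,P+[z])-[280,150]+.5)*11).round(0).tolist()) for z in(160,170,180,186,197)])
```

```text
[521, -78] [(160, [208.0, 411.0]), (170, [207.0, 378.0]), (180, [207.0, 346.0]), (186, [206.0, 326.0]), (197, [206.0, 290.0])]
[595, -120] [(160, [504.0, 459.0]), (170, [504.0, 426.0]), (180, [505.0, 393.0]), (186, [505.0, 373.0]), (197, [505.0, 337.0])]
[558, -99.5] [(160, [355.0, 436.0]), (170, [355.0, 403.0]), (180, [355.0, 370.0]), (186, [355.0, 350.0]), (197, [355.0, 314.0])]
```

```bash
python3 s.py
python3 - <<'E'
from h import *
T=viewer.read_camera("top");S=viewer.read_camera("side")
crop(T,(260,160,340,220),"pics/t2.png",5);crop(S,(250,60,370,210),"pics/s2.png",4)
a=cv2.imread("pics/t2.png");b=cv2.imread("pics/s2.png")[:600,:390*1]
a=cv2.copyMakeBorder(a,0,b.shape[0]-a.shape[0],0,0,0);cv2.imwrite("pics/d2.png",np.hstack([a,b])[:, :800])
E
python3 s.py
```

```text
{'time_s': 6.95, 'joints': [0.785, 0.403, -0.864, 1.567, 0.314, 1.316, 2.509], 'tcp_pos': [557.877, -99.531, 162.765], 'wrist_force': [-0.14, -1.405, 1.241], 'torque': [0.039, 0.013, -0.033], 'width': 85.012}
R [[0.001, -0.871, 0.491], [-0.0, 0.491, 0.871], [-1.0, -0.001, 0.0]] y azimuth 150.56
tool shift to axis [-0.    0.12 -0.15]
{'time_s': 7.05, 'joints': [0.785, 0.403, -0.864, 1.567, 0.314, 1.316, 2.509], 'tcp_pos': [557.784, -99.504, 162.629], 'wrist_force': [0.933, 0.314, -1.238], 'torque': [0.039, 0.024, -0.028], 'width': 85.024}
R [[0.0, -0.871, 0.491], [-0.0, 0.491, 0.871], [-1.0, -0.0, 0.0]] y azimuth 150.56
tool shift to axis [-0.    0.03 -0.12]
```

View pics/d2.png

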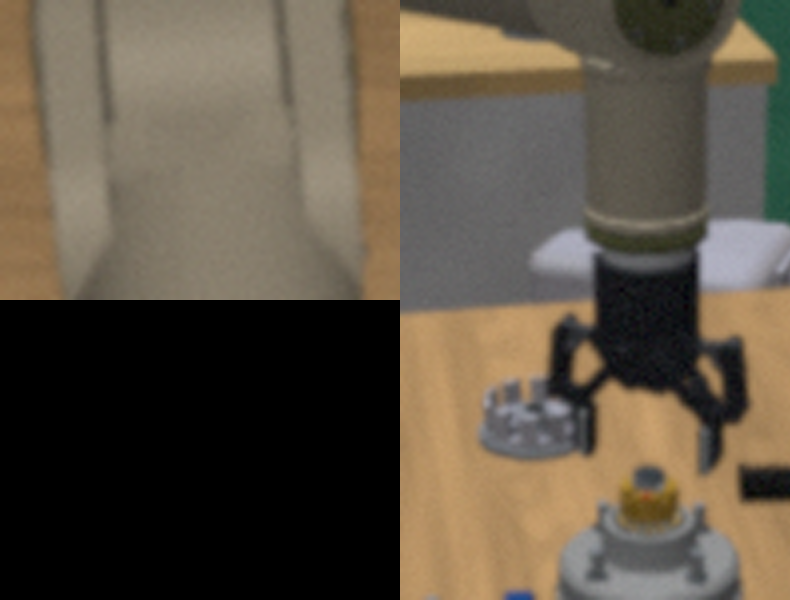

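The tips do sit clearly above the nut, although the state puts the TCP at z=163. I'll compare the start pictures with the reported TCP, and test whether the tips are higher or farther back.

Run:
```python
from h import *
T=viewer.read_camera("top");S=viewer.read_camera("side")
P=np.array([239.8,-577.1,202.4])
for dz in(0,13,30,44):print(dz,"start side",proj(S,P+[0,0,dz]).round(1),"top",proj(T,P+[0,0,dz]).round(1))
a=cv2.imread("pics/side0.png")[235:305,150:225];b=cv2.imread("pics/top0.png")[325:375,470:530]
a=cv2.resize(a,None,fx=5,fy=5,interpolation=2);b=cv2.resize(b,None,fx=6,fy=6,interpolation=2)
h=max(a.shape[0],b.shape[0]);f=lambda x:cv2.copyMakeBorder(x,0,h-x.shape[0],0,0,0);cv2.imwrite("pics/d3.png",np.hstack([f(a),f(b)]))
```

```text
0 start side [194.1 298.4] top [493.  333.5]
13 start side [193.1 293.3] top [495.4 334.5]
30 start side [191.8 286.6] top [498.7 335.8]
44 start side [190.7 280.9] top [501.5 337. ]
```

View pics/d3.png

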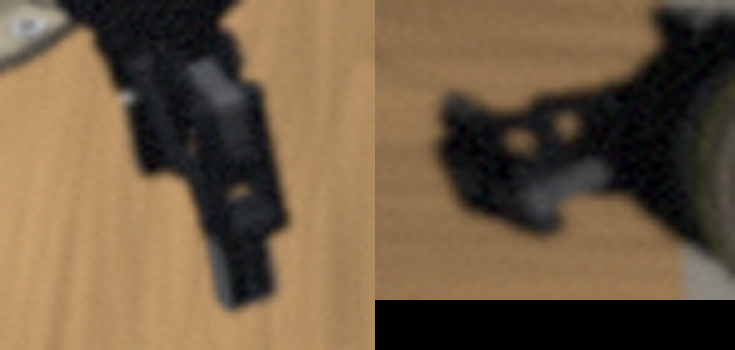

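Run:
```python
from h import *
T=viewer.read_camera("top");S=viewer.read_camera("side")
def tri(a,b):
    o1,d1=ray(T,a);o2,d2=ray(S,b);A=np.stack([d1,-d2],1);t=np.linalg.lstsq(A,o2-o1,rcond=None)[0]
    p,q=o1+t[0]*d1,o2+t[1]*d2;return ((p+q)/2).round(1),np.linalg.norm(p-q).round(1)
print("tip mid",tri((491,352),(188.7,282)))
print("base",[proj(c,[0,0,z]).round(1).tolist() for c in(T,S) for z in(0,50)])
# tips predicted, start pose
for z in(202,215,246):
  for s in(1,-1):
    P=[239.8+s*42*.384,-577.1-s*42*.923,z];print(z,s,"top crop",((proj(T,P)-[470,325])*6+[375,0]).round(),"side crop",((proj(S,P)-[150,235])*5).round())
```

```text
tip mid (array([ 217.5, -556.2,  230.7]), np.float64(30.0))
base [[264.8, 404.0], [262.6, 410.6], [135.5, 233.9], [132.3, 220.7]]
202 1 top crop [604.  12.] side crop [260. 382.]
202 -1 top crop [421.  90.] side crop [184. 258.]
215 1 top crop [619.  17.] side crop [255. 356.]
215 -1 top crop [434.  97.] side crop [179. 233.]
246 1 top crop [658.  31.] side crop [244. 293.]
246 -1 top crop [468. 113.] side crop [167. 172.]
```

Both start views fit tips about 44 mm above the reported TCP, along the tool axis. That is the same offset seen now, so I'll trust the cameras for height. I'll part-close here, still above the axle, and look at the pad swing.

Call:
drive_tool:
  targets:
    - {"dp":[0,0,0],"spin":0}
    - {"dp":[0,0,0],"spin":0}
    - {"dp":[0,0,0],"spin":0}
    - {"dp":[0,0,0],"spin":0}
    - {"dp":[0,0,0],"spin":0}
  hand: 56

```text
time_s: 7.75
tcp_pos: [557.7, -99.5, 162.4]
tcp_rot: [-0.823, 1.409, 0.823]
wrist_force: [-0.9, 0.2, 0.7]
width: 56.1
```

```bash
python3 s.py
python3 - <<'E'
from h import *
S=viewer.read_camera("side")
crop(S,(280,150,346,204),"pics/d4.png",11)
d=np.array([-.871,.491])
for s in(1,-1):
    P=np.array([557.8,-99.5])+s*d*32
    print(s,[(z,((proj(S,[*P,z])-[280,150]+.5)*11).round(0).tolist()) for z in(160,180,190,200,210)])
E
```

```text
{'time_s': 7.75, 'joints': [0.785, 0.404, -0.864, 1.567, 0.314, 1.316, 2.509], 'tcp_pos': [557.67, -99.488, 162.411], 'wrist_force': [-0.895, 0.165, 0.721], 'torque': [-0.031, -0.06, -0.004], 'width': 56.125}
R [[-0.0, -0.871, 0.491], [0.0, 0.491, 0.871], [-1.0, 0.0, 0.0]] y azimuth 150.57
tool shift to axis [-0.   -0.08 -0.08]
1 [(160, [244.0, 418.0]), (180, [243.0, 352.0]), (190, [242.0, 320.0]), (200, [242.0, 286.0]), (210, [241.0, 253.0])]
-1 [(160, [466.0, 454.0]), (180, [467.0, 388.0]), (190, [467.0, 355.0]), (200, [468.0, 321.0]), (210, [468.0, 288.0])]
```

View pics/d4.png

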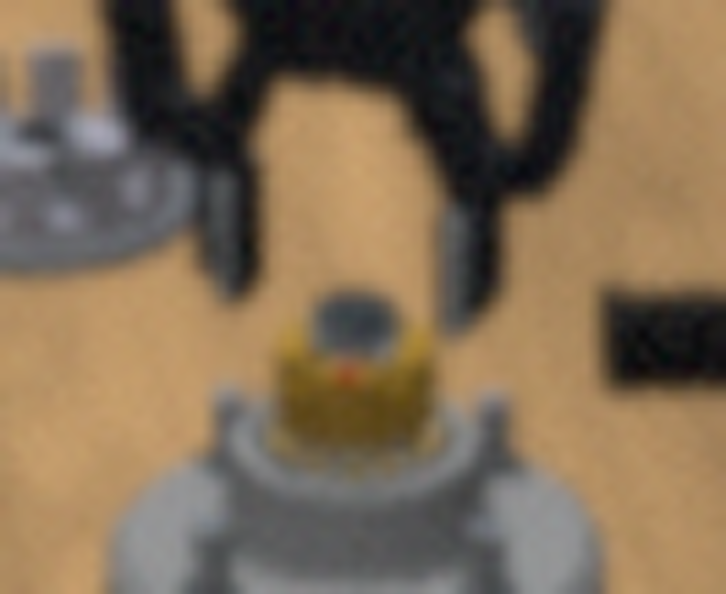

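Part-closed, the tips are at crop (237,295) and (470,328), which is z≈197. They straddle the nut, with their midpoint about on the axle at x≈355. At 44 mm opening they should sit about 33 mm above the reported TCP, so I'll descend 32 mm, watching the force.

Call:
drive_tool:
  targets:
    - {"dp":[5,0,0],"spin":0}
    - {"dp":[10,0,0],"spin":0}
    - {"dp":[15,0,0],"spin":0}
    - {"dp":[20,0,0],"spin":0}
    - {"dp":[24,0,0],"spin":0}
    - {"dp":[28,0,0],"spin":0}
    - {"dp":[30,0,0],"spin":0}
    - {"dp":[31,0,0],"spin":0}
    - {"dp":[31,0,0],"spin":0}
    - {"dp":[31,0,0],"spin":0}

```text
time_s: 8.8
tcp_pos: [557.8, -99.5, 131.6]
tcp_rot: [-0.823, 1.409, 0.823]
wrist_force: [-0.2, 0.2, 0.0]
width: 55.8
```

```bash
python3 s.py
python3 - <<'E'
from h import *
S=viewer.read_camera("side")
crop(S,(280,150,346,204),"pics/d5.png",11)
E
```

```text
{'time_s': 8.8, 'joints': [0.777, 0.429, -0.853, 1.609, 0.335, 1.257, 2.492], 'tcp_pos': [557.813, -99.505, 131.627], 'wrist_force': [-0.201, 0.204, 0.034], 'torque': [-0.041, 0.007, -0.003], 'width': 55.792}
R [[0.0, -0.871, 0.491], [0.0, 0.491, 0.871], [-1.0, -0.0, 0.0]] y azimuth 150.56
tool shift to axis [-0.    0.05 -0.14]
```

View pics/d5.png

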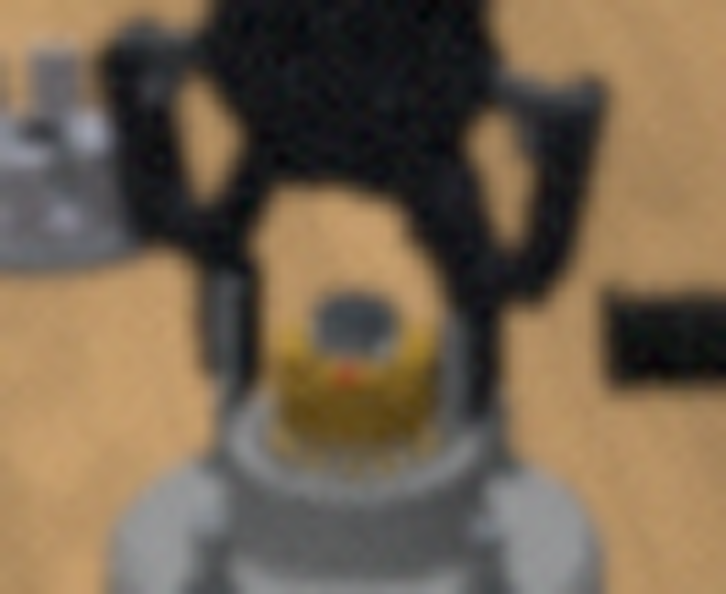

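The fingers now straddle the nut at full depth, with their tips around crop y 395–425 and just above the barrel. No contact force shows. Closing lightly.

Call:
drive_tool:
  targets:
    - {"dp":[0,0,0],"spin":0}
    - {"dp":[0,0,0],"spin":0}
    - {"dp":[0,0,0],"spin":0}
    - {"dp":[0,0,0],"spin":0}
    - {"dp":[0,0,0],"spin":0}
    - {"dp":[0,0,0],"spin":0}
  hand: 36
  force: 30

```text
time_s: 9.45
tcp_pos: [559.0, -100.1, 132.2]
tcp_rot: [-0.824, 1.407, 0.821]
wrist_force: [5.3, -2.6, 0.6]
width: 43.0
```

```bash
python3 s.py
```

```text
{'time_s': 9.45, 'joints': [0.777, 0.429, -0.853, 1.608, 0.336, 1.256, 2.492], 'tcp_pos': [558.985, -100.137, 132.217], 'wrist_force': [5.278, -2.551, 0.584], 'torque': [-0.447, -0.974, 0.029], 'width': 42.962}
R [[0.003, -0.871, 0.492], [-0.001, 0.492, 0.871], [-1.0, -0.003, 0.001]] y azimuth 150.52
tool shift to axis [-0.    1.38 -0.16]
```

Gripped at 43 mm, with the nut pulling the arm about 1.4 mm, so I'll re-centre. Then I'll turn 100° clockwise, which is less than the minimum start angle of 126°.

Call:
drive_tool:
  targets:
    - {"dp":[0,-0.7,0],"spin":0}
    - {"dp":[0,-1.4,0],"spin":0}
    - {"dp":[0,-1.4,0],"spin":0}
    - {"dp":[0,-1.4,0],"spin":6}
    - {"dp":[0.1,-1.4,0],"spin":13}
    - {"dp":[0.1,-1.4,0],"spin":20}
    - {"dp":[0.1,-1.4,0],"spin":27}
    - {"dp":[0.2,-1.4,0],"spin":34}
    - {"dp":[0.2,-1.4,0],"spin":41}
    - {"dp":[0.3,-1.4,0],"spin":48}
    - {"dp":[0.3,-1.4,0],"spin":55}
    - {"dp":[0.3,-1.4,0],"spin":62}
    - {"dp":[0.4,-1.4,0],"spin":69}
    - {"dp":[0.4,-1.4,0],"spin":76}
    - {"dp":[0.5,-1.4,0],"spin":83}
    - {"dp":[0.5,-1.4,0],"spin":90}
    - {"dp":[0.5,-1.4,0],"spin":96}
    - {"dp":[0.6,-1.4,0],"spin":100}
    - {"dp":[0.6,-1.4,0],"spin":100}
    - {"dp":[0.6,-1.4,0],"spin":100}

```text
time_s: 11.45
tcp_pos: [558.9, -99.8, 131.6]
tcp_rot: [0.539, 1.503, -0.538]
wrist_force: [-0.9, -0.9, 6.5]
width: 42.9
```

```bash
python3 s.py
python3 - <<'E'
from h import *
S=viewer.read_camera("side")
crop(S,(280,150,346,204),"pics/d6.png",11)
E
```

```text
{'time_s': 11.45, 'joints': [0.548, 0.355, -0.538, 1.616, 0.19, 1.224, 0.856], 'tcp_pos': [558.882, -99.848, 131.567], 'wrist_force': [-0.877, -0.863, 6.498], 'torque': [-0.07, 0.205, -0.011], 'width': 42.889}
R [[0.0, 0.635, 0.772], [-0.0, 0.772, -0.635], [-1.0, 0.0, 0.0]] y azimuth 50.57
tool shift to axis [-0.   -0.56 -1.07]
```

View pics/d6.png

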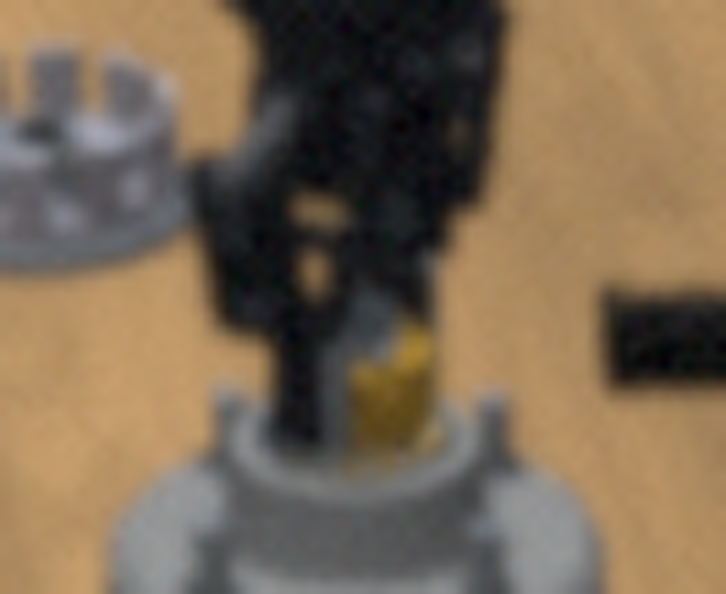

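The nut turned with the grip; the red dot has gone round to the back, hidden, and one finger shows at crop (310,400). I'll continue in 30° steps and watch the torque.

Call:
drive_tool:
  targets:
    - {"dp":[-0.5,0,0],"spin":6}
    - {"dp":[-0.5,0,0],"spin":12}
    - {"dp":[-0.5,0,0],"spin":18}
    - {"dp":[-0.5,0,0],"spin":24}
    - {"dp":[-0.5,0,0],"spin":30}
    - {"dp":[-0.5,0,0],"spin":30}

```text
time_s: 12.1
tcp_pos: [558.9, -99.8, 131.5]
tcp_rot: [0.942, 1.357, -0.942]
wrist_force: [2.4, -0.5, 1.9]
width: 43.2
```

```bash
python3 s.py
```

```text
{'time_s': 12.1, 'joints': [0.483, 0.341, -0.453, 1.618, 0.156, 1.218, 0.356], 'tcp_pos': [558.944, -99.776, 131.486], 'wrist_force': [2.376, -0.528, 1.888], 'torque': [-0.056, -0.279, 0.022], 'width': 43.19}
R [[0.0, 0.937, 0.35], [0.0, 0.35, -0.937], [-1.0, 0.0, -0.0]] y azimuth 20.49
tool shift to axis [-0.  -1.1 -0.6]
```

Call:
drive_tool:
  targets:
    - {"dp":[0,0,0],"spin":6}
    - {"dp":[0,0,0],"spin":12}
    - {"dp":[0,0,0],"spin":18}
    - {"dp":[0,0,0],"spin":20}
    - {"dp":[0,0,0],"spin":20}

```text
time_s: 12.6
tcp_pos: [559.0, -99.8, 131.4]
tcp_rot: [1.2, 1.215, -1.2]
wrist_force: [1.6, 1.2, 0.9]
width: 42.8
```

```bash
python3 s.py
```

```text
{'time_s': 12.6, 'joints': [0.441, 0.334, -0.399, 1.62, 0.136, 1.214, 0.027], 'tcp_pos': [559.0, -99.78, 131.38], 'wrist_force': [1.645, 1.167, 0.916], 'torque': [0.099, -0.391, -0.092], 'width': 42.844}
R [[0.0, 1.0, 0.013], [0.0, 0.013, -1.0], [-1.0, 0.0, -0.0]] y azimuth 0.72
tool shift to axis [-0.  -1.3 -0.2]
```

Call:
drive_tool:
  targets:
    - {"dp":[0,0,0],"spin":6}
    - {"dp":[0,0,0],"spin":12}
    - {"dp":[0,0,0],"spin":18}
    - {"dp":[0,0,0],"spin":20}

```text
time_s: 13.0
tcp_pos: [559.0, -99.8, 131.3]
tcp_rot: [1.455, 1.03, -1.454]
wrist_force: [2.5, 0.9, 1.0]
width: 42.8
```

```bash
python3 s.py
```

```text
{'time_s': 13.0, 'joints': [0.399, 0.328, -0.346, 1.622, 0.116, 1.211, -0.31], 'tcp_pos': [559.043, -99.793, 131.282], 'wrist_force': [2.472, 0.852, 0.977], 'torque': [0.022, -0.598, 0.116], 'width': 42.75}
R [[0.0, 0.943, -0.332], [0.0, -0.332, -0.943], [-1.0, 0.0, -0.0]] y azimuth -19.42
tool shift to axis [-0.   -1.33  0.26]
```

Call:
drive_tool:
  targets:
    - {"dp":[0,0,0],"spin":6}
    - {"dp":[0,0,0],"spin":12}
    - {"dp":[0,0,0],"spin":18}
    - {"dp":[0,0,0],"spin":20}

```text
time_s: 13.4
tcp_pos: [559.1, -99.8, 131.2]
tcp_rot: [1.696, 0.801, -1.695]
wrist_force: [2.9, 0.2, 0.9]
width: 43.1
```

```bash
python3 s.py
```

```text
{'time_s': 13.4, 'joints': [0.358, 0.323, -0.294, 1.624, 0.098, 1.209, -0.644], 'tcp_pos': [559.109, -99.828, 131.176], 'wrist_force': [2.939, 0.221, 0.9], 'torque': [-0.017, -0.735, 0.083], 'width': 43.104}
R [[0.0, 0.772, -0.635], [0.0, -0.635, -0.772], [-1.0, -0.0, -0.001]] y azimuth -39.42
tool shift to axis [-0.   -1.23  0.72]
```

Call:
drive_tool:
  targets:
    - {"dp":[0,0,0],"spin":5}
    - {"dp":[0,0,0],"spin":10}
    - {"dp":[0,0,0],"spin":15}
    - {"dp":[0,0,0],"spin":15}

```text
time_s: 13.8
tcp_pos: [559.1, -99.9, 131.1]
tcp_rot: [1.865, 0.6, -1.865]
wrist_force: [5.1, -0.6, -1.5]
width: 43.0
```

```bash
python3 s.py
```

```text
{'time_s': 13.8, 'joints': [0.327, 0.319, -0.255, 1.626, 0.084, 1.207, -0.894], 'tcp_pos': [559.114, -99.875, 131.102], 'wrist_force': [5.11, -0.563, -1.543], 'torque': [-0.008, -0.926, -0.015], 'width': 43.05}
R [[0.0, 0.583, -0.812], [0.0, -0.812, -0.583], [-1.0, -0.0, -0.0]] y azimuth -54.32
tool shift to axis [-0.   -1.05  0.99]
```

Call:
drive_tool:
  targets:
    - {"dp":[0,0,0],"spin":5}
    - {"dp":[0,0,0],"spin":10}
    - {"dp":[0,0,0],"spin":15}
    - {"dp":[0,0,0],"spin":15}

```text
time_s: 14.2
tcp_pos: [559.1, -99.9, 131.0]
tcp_rot: [2.024, 0.371, -2.024]
wrist_force: [5.2, 0.3, -2.1]
width: 42.7
```

```bash
python3 s.py
```

```text
{'time_s': 14.2, 'joints': [0.297, 0.316, -0.217, 1.627, 0.071, 1.206, -1.144], 'tcp_pos': [559.12, -99.935, 131.032], 'wrist_force': [5.238, 0.319, -2.087], 'torque': [-0.028, -1.143, -0.035], 'width': 42.702}
R [[0.0, 0.354, -0.935], [0.0, -0.935, -0.354], [-1.0, -0.0, -0.0]] y azimuth -69.26
tool shift to axis [-0.   -0.82  1.21]
```

Call:
drive_tool:
  targets:
    - {"dp":[0,0.3,-0.8],"spin":5}
    - {"dp":[0,0.3,-0.8],"spin":10}
    - {"dp":[0,0.3,-0.8],"spin":15}
    - {"dp":[0,0.3,-0.8],"spin":15}

```text
time_s: 14.6
tcp_pos: [558.9, -100.0, 131.0]
tcp_rot: [2.167, 0.11, -2.172]
wrist_force: [-1.5, 0.3, -0.1]
width: 43.0
```

```bash
python3 s.py
```

```text
{'time_s': 14.6, 'joints': [0.266, 0.315, -0.179, 1.627, 0.059, 1.207, -1.395], 'tcp_pos': [558.889, -99.995, 130.971], 'wrist_force': [-1.492, 0.315, -0.146], 'torque': [0.063, 0.184, 0.089], 'width': 43.023}
R [[-0.002, 0.101, -0.995], [0.0, -0.995, -0.101], [-1.0, -0.0, 0.002]] y azimuth -84.19
tool shift to axis [ 0.   -0.51  1.14]
```

Call:
drive_tool:
  targets:
    - {"dp":[0,0,0],"spin":5}
    - {"dp":[0,0,0],"spin":10}
    - {"dp":[0,0,0],"spin":15}
    - {"dp":[0,0,0],"spin":15}

```text
time_s: 15.0
tcp_pos: [559.3, -100.0, 131.0]
tcp_rot: [-2.137, 0.172, 2.139]
wrist_force: [1.1, 0.2, -0.8]
width: 42.7
```

```bash
python3 s.py
```

```text
{'time_s': 15.0, 'joints': [0.236, 0.313, -0.142, 1.628, 0.046, 1.205, -1.647], 'tcp_pos': [559.306, -100.043, 131.019], 'wrist_force': [1.102, 0.239, -0.823], 'torque': [0.089, -0.02, 0.16], 'width': 42.742}
R [[-0.001, -0.16, -0.987], [0.0, -0.987, 0.16], [-1.0, 0.0, 0.001]] y azimuth -99.18
tool shift to axis [ 0.   -0.18  1.66]
```

The grip has turned 250°, more than the 241° maximum, without a clear torque rise. I need to see whether it slipped.

Run:
```python
from h import *
S=viewer.read_camera("side")
crop(S,(290,155,340,200),"pics/d7.png",14)
```

```text
(no output)
```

View pics/d7.png

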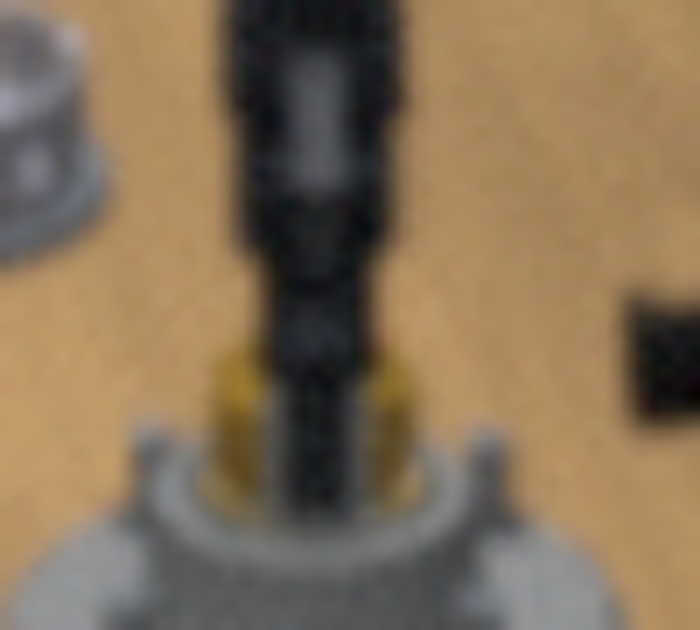

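The dot is hidden and a finger faces the camera at crop (320,430). TCP z had been sinking with the thread and levelled off around 235°, which suggests the stop is near. I'll continue in 10° steps.

Call:
drive_tool:
  targets:
    - {"dp":[0,0,0],"spin":5}
    - {"dp":[0,0,0],"spin":10}
    - {"dp":[0,0,0],"spin":10}

```text
time_s: 15.35
tcp_pos: [559.3, -100.1, 131.1]
tcp_rot: [-2.039, 0.345, 2.041]
wrist_force: [-0.6, 0.3, -0.2]
width: 43.1
```

```bash
python3 s.py
```

```text
{'time_s': 15.35, 'joints': [0.215, 0.311, -0.117, 1.629, 0.038, 1.204, -1.816], 'tcp_pos': [559.315, -100.082, 131.075], 'wrist_force': [-0.642, 0.266, -0.158], 'torque': [-0.037, 0.03, 0.235], 'width': 43.071}
R [[-0.001, -0.329, -0.944], [0.0, -0.944, 0.329], [-1.0, 0.0, 0.001]] y azimuth -109.22
tool shift to axis [0.   0.08 1.68]
```

Call:
drive_tool:
  targets:
    - {"dp":[0,0,0],"spin":5}
    - {"dp":[0,0,0],"spin":10}

```text
time_s: 15.55
tcp_pos: [559.4, -100.2, 131.1]
tcp_rot: [-1.934, 0.505, 1.936]
wrist_force: [0.2, -0.7, 0.2]
width: 42.7
```

```bash
python3 s.py
```

```text
{'time_s': 15.55, 'joints': [0.196, 0.31, -0.092, 1.63, 0.03, 1.204, -1.984], 'tcp_pos': [559.365, -100.197, 131.075], 'wrist_force': [0.15, -0.727, 0.155], 'torque': [-0.295, -0.338, 0.771], 'width': 42.72}
R [[-0.001, -0.488, -0.873], [0.0, -0.873, 0.488], [-1.0, 0.0, 0.001]] y azimuth -119.22
tool shift to axis [0.   0.29 1.74]
```

Torque has jumped to 0.77 N m, so this looks like the stop. One more 4° to confirm, then a hold.

Call:
drive_tool:
  targets:
    - {"dp":[0,0,0],"spin":4}
    - {"dp":[0,0,0],"spin":4}

```text
time_s: 15.75
tcp_pos: [559.5, -100.4, 131.1]
tcp_rot: [-1.892, 0.564, 1.893]
wrist_force: [0.4, -1.1, -1.3]
width: 42.8
```

```bash
python3 s.py
```

```text
{'time_s': 15.75, 'joints': [0.188, 0.31, -0.082, 1.631, 0.027, 1.203, -2.05], 'tcp_pos': [559.521, -100.36, 131.131], 'wrist_force': [0.357, -1.055, -1.314], 'torque': [-0.139, -0.16, 0.255], 'width': 42.794}
R [[-0.001, -0.547, -0.837], [-0.0, -0.837, 0.547], [-1.0, 0.0, 0.0]] y azimuth -123.19
tool shift to axis [0.   0.36 1.94]
```

Call:
drive_tool:
  targets:
    - {"dp":[0,0,0],"spin":3}
    - {"dp":[0,0,0],"spin":3}

```text
time_s: 15.95
tcp_pos: [559.5, -100.3, 131.1]
tcp_rot: [-1.859, 0.608, 1.86]
wrist_force: [0.5, -0.9, -1.2]
width: 43.2
```

```bash
python3 s.py
```

```text
{'time_s': 15.95, 'joints': [0.182, 0.309, -0.074, 1.631, 0.024, 1.203, -2.1], 'tcp_pos': [559.473, -100.334, 131.145], 'wrist_force': [0.482, -0.919, -1.162], 'torque': [-0.143, 0.003, 0.396], 'width': 43.163}
R [[-0.001, -0.59, -0.807], [-0.0, -0.807, 0.59], [-1.0, 0.0, 0.0]] y azimuth -126.19
tool shift to axis [0.   0.45 1.86]
```

Torque now oscillates between 0.25 and 0.77 N m as the grip slips round, so the nut is bottomed. I'll back off in small steps to find where the wind-up releases.

Call:
drive_tool:
  targets:
    - {"dp":[0,0,0],"spin":-1}
    - {"dp":[0,0,0],"spin":-1}

```text
time_s: 16.15
tcp_pos: [559.5, -100.3, 131.2]
tcp_rot: [-1.869, 0.594, 1.87]
wrist_force: [-0.1, -1.3, -1.2]
width: 43.1
```

```bash
python3 s.py
```

```text
{'time_s': 16.15, 'joints': [0.184, 0.309, -0.077, 1.631, 0.025, 1.203, -2.084], 'tcp_pos': [559.526, -100.289, 131.188], 'wrist_force': [-0.089, -1.254, -1.155], 'torque': [-0.117, 0.123, 0.074], 'width': 43.098}
R [[-0.0, -0.577, -0.817], [0.0, -0.817, 0.577], [-1.0, 0.0, 0.0]] y azimuth -125.25
tool shift to axis [0.   0.49 1.89]
```

Call:
drive_tool:
  targets:
    - {"dp":[0,0,0],"spin":-1}
    - {"dp":[0,0,0],"spin":-1}

```text
time_s: 16.35
tcp_pos: [559.5, -100.3, 131.2]
tcp_rot: [-1.879, 0.581, 1.88]
wrist_force: [-0.9, -1.2, -3.0]
width: 43.2
```

```bash
python3 s.py
```

```text
{'time_s': 16.35, 'joints': [0.186, 0.309, -0.079, 1.631, 0.026, 1.203, -2.069], 'tcp_pos': [559.531, -100.305, 131.186], 'wrist_force': [-0.941, -1.212, -3.044], 'torque': [-0.187, 0.081, -0.006], 'width': 43.243}
R [[-0.0, -0.564, -0.826], [0.0, -0.826, 0.564], [-1.0, 0.0, 0.0]] y azimuth -124.34
tool shift to axis [0.   0.45 1.91]
```

Call:
drive_tool:
  targets:
    - {"dp":[0,0,0],"spin":-2}
    - {"dp":[0,0,0],"spin":-2}

```text
time_s: 16.55
tcp_pos: [559.5, -100.3, 131.2]
tcp_rot: [-1.901, 0.552, 1.902]
wrist_force: [-1.1, -0.8, -1.4]
width: 43.0
```

```bash
python3 s.py
```

```text
{'time_s': 16.55, 'joints': [0.189, 0.31, -0.084, 1.63, 0.027, 1.203, -2.036], 'tcp_pos': [559.536, -100.321, 131.194], 'wrist_force': [-1.134, -0.822, -1.356], 'torque': [-0.218, 0.165, 0.029], 'width': 43.017}
R [[-0.0, -0.535, -0.845], [0.0, -0.845, 0.535], [-1.0, 0.0, 0.0]] y azimuth -122.38
tool shift to axis [0.   0.37 1.94]
```

Wind-up is about 1.5°, putting the zero at azimuth about -124.7°. The quarter-turn target is therefore about -34.7°, so I spin -88°.

Call:
drive_tool:
  targets:
    - {"dp":[0,0,0],"spin":-5}
    - {"dp":[0,0,0],"spin":-10}
    - {"dp":[0,0,0],"spin":-15}
    - {"dp":[-0.1,0,0],"spin":-21}
    - {"dp":[-0.1,0,0],"spin":-27}
    - {"dp":[-0.2,0,0],"spin":-33}
    - {"dp":[-0.2,0,0],"spin":-39}
    - {"dp":[-0.2,0,0],"spin":-45}
    - {"dp":[-0.3,0,0],"spin":-51}
    - {"dp":[-0.3,0,0],"spin":-57}
    - {"dp":[-0.3,0,0],"spin":-63}
    - {"dp":[-0.4,0,0],"spin":-69}
    - {"dp":[-0.4,0,0],"spin":-75}
    - {"dp":[-0.5,0,0],"spin":-80}
    - {"dp":[-0.5,0,0],"spin":-85}
    - {"dp":[-0.5,0,0],"spin":-88}
    - {"dp":[-0.5,0,0],"spin":-88}
    - {"dp":[-0.5,0,0],"spin":-88}

```text
time_s: 18.35
tcp_pos: [559.4, -99.5, 131.7]
tcp_rot: [1.638, 0.862, -1.638]
wrist_force: [-3.2, 2.8, -0.6]
width: 43.1
```

```bash
python3 s.py
python3 - <<'E'
from h import *
S=viewer.read_camera("side")
b=(290,155,340,200);crop(S,b,"pics/d8.png",14)
im=S["img"].astype(int)
for y in range(165,195):
    for x in range(298,326):
        R,G,B=im[y,x]
        if R>1.6*G and R>80:print("red",x,y,im[y,x])
for a in range(0,360,30):
    t=np.radians(a);print(a,((proj(S,[559+16.5*np.cos(t),-100+16.5*np.sin(t),186])-[290,155]+.5)*14).round().tolist(),end=" ")
E
```

```text
{'time_s': 18.35, 'joints': [0.367, 0.325, -0.306, 1.621, 0.102, 1.212, -0.563], 'tcp_pos': [559.403, -99.517, 131.675], 'wrist_force': [-3.162, 2.796, -0.579], 'torque': [0.56, 0.584, -0.004], 'width': 43.14}
R [[-0.001, 0.824, -0.567], [0.001, -0.567, -0.824], [-1.0, -0.001, -0.0]] y azimuth -34.52
tool shift to axis [ 0.   -1.36  1.03]
0 [393.0, 370.0] 30 [376.0, 353.0] 60 [343.0, 343.0] 90 [303.0, 342.0] 120 [266.0, 349.0] 150 [243.0, 365.0] 180 [239.0, 383.0] 210 [256.0, 400.0] 240 [290.0, 411.0] 270 [331.0, 412.0] 300 [367.0, 404.0] 330 [390.0, 388.0]
```

View pics/d8.png

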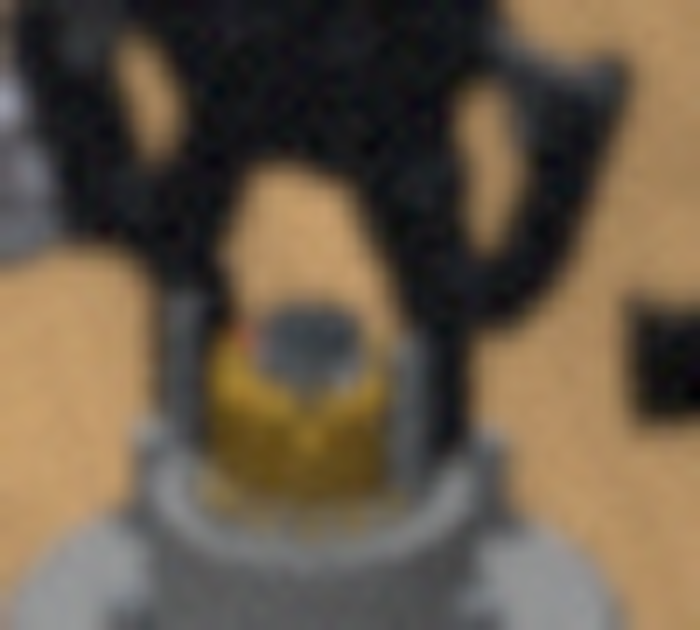

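The red dot is visible at crop (243,335), azimuth about 130°. That means about 216° from start to bottom, within the allowed range and matching where z levelled. The grip slipped about 60° at the stop, so I'll check the zero: return with a firmer grip and see whether the stop comes at exactly this quarter turn.

Call:
drive_tool:
  targets:
    - {"dp":[0,0,0],"spin":0}
    - {"dp":[0,0,0],"spin":0}
    - {"dp":[0,0,0],"spin":6}
    - {"dp":[0,0,0],"spin":12}
    - {"dp":[0.1,0,0],"spin":18}
    - {"dp":[0.1,0,0],"spin":24}
    - {"dp":[0.2,0,0],"spin":30}
    - {"dp":[0.2,0,0],"spin":36}
    - {"dp":[0.2,0,0],"spin":42}
    - {"dp":[0.3,0,0],"spin":48}
    - {"dp":[0.3,0,0],"spin":54}
    - {"dp":[0.3,0,0],"spin":60}
    - {"dp":[0.4,0,0],"spin":66}
    - {"dp":[0.4,0,0],"spin":71}
    - {"dp":[0.5,0,0],"spin":76}
    - {"dp":[0.5,0,0],"spin":80}
    - {"dp":[0.5,0,0],"spin":80}
  hand: 36
  force: 50

```text
time_s: 20.1
tcp_pos: [559.6, -100.3, 131.3]
tcp_rot: [-1.985, 0.432, 1.985]
wrist_force: [-3.4, 1.6, -0.9]
width: 42.7
```

```bash
python3 s.py
```

```text
{'time_s': 20.1, 'joints': [0.204, 0.31, -0.103, 1.629, 0.034, 1.204, -1.905], 'tcp_pos': [559.642, -100.254, 131.32], 'wrist_force': [-3.372, 1.628, -0.88], 'torque': [0.277, 0.633, -0.022], 'width': 42.668}
R [[-0.0, -0.415, -0.91], [-0.0, -0.91, 0.415], [-1.0, 0.0, 0.0]] y azimuth -114.54
tool shift to axis [0.   0.21 2.04]
```

Call:
drive_tool:
  targets:
    - {"dp":[0,0,0],"spin":3}
    - {"dp":[0,0,0],"spin":6}
    - {"dp":[0,0,0],"spin":6}

```text
time_s: 20.4
tcp_pos: [559.6, -100.3, 131.3]
tcp_rot: [-1.922, 0.523, 1.923]
wrist_force: [-2.5, 1.3, -1.0]
width: 42.6
```

```bash
python3 s.py
```

```text
{'time_s': 20.4, 'joints': [0.193, 0.31, -0.088, 1.63, 0.029, 1.203, -2.003], 'tcp_pos': [559.605, -100.346, 131.306], 'wrist_force': [-2.522, 1.323, -0.957], 'torque': [0.241, 0.682, -0.077], 'width': 42.622}
R [[-0.0, -0.506, -0.862], [-0.0, -0.862, 0.506], [-1.0, 0.0, 0.0]] y azimuth -120.41
tool shift to axis [0.   0.32 2.02]
```

Call:
drive_tool:
  targets:
    - {"dp":[0,0,0],"spin":2}
    - {"dp":[0,0,0],"spin":2}

```text
time_s: 20.6
tcp_pos: [559.6, -100.3, 131.3]
tcp_rot: [-1.901, 0.552, 1.902]
wrist_force: [-3.4, 1.1, -0.6]
width: 42.7
```

```bash
python3 s.py
```

```text
{'time_s': 20.6, 'joints': [0.189, 0.31, -0.083, 1.63, 0.027, 1.203, -2.036], 'tcp_pos': [559.59, -100.322, 131.267], 'wrist_force': [-3.366, 1.081, -0.579], 'torque': [0.2, 0.777, -0.058], 'width': 42.672}
R [[-0.0, -0.535, -0.845], [-0.0, -0.845, 0.535], [-1.0, 0.0, 0.0]] y azimuth -122.34
tool shift to axis [0.   0.4  1.98]
```

Call:
drive_tool:
  targets:
    - {"dp":[0,0,0],"spin":2}
    - {"dp":[0,0,0],"spin":2}

```text
time_s: 20.8
tcp_pos: [559.6, -100.3, 131.3]
tcp_rot: [-1.879, 0.581, 1.88]
wrist_force: [-4.3, 1.5, -0.2]
width: 43.0
```

```bash
python3 s.py
```

```text
{'time_s': 20.8, 'joints': [0.185, 0.309, -0.078, 1.63, 0.026, 1.203, -2.069], 'tcp_pos': [559.597, -100.349, 131.306], 'wrist_force': [-4.318, 1.508, -0.214], 'torque': [0.137, 0.768, -0.048], 'width': 42.957}
R [[-0.0, -0.564, -0.826], [-0.0, -0.826, 0.564], [-1.0, 0.0, 0.0]] y azimuth -124.35
tool shift to axis [0.   0.45 1.99]
```

Call:
drive_tool:
  targets:
    - {"dp":[0,0,0],"spin":2}
    - {"dp":[0,0,0],"spin":2}

```text
time_s: 21.0
tcp_pos: [559.6, -100.4, 131.3]
tcp_rot: [-1.858, 0.61, 1.858]
wrist_force: [-3.8, -0.6, -0.0]
width: 42.5
```

```bash
python3 s.py
```

```text
{'time_s': 21.0, 'joints': [0.181, 0.309, -0.074, 1.631, 0.024, 1.203, -2.103], 'tcp_pos': [559.555, -100.385, 131.262], 'wrist_force': [-3.829, -0.553, -0.022], 'torque': [0.035, 0.937, 0.495], 'width': 42.454}
R [[-0.0, -0.592, -0.806], [-0.0, -0.806, 0.592], [-1.0, 0.001, 0.0]] y azimuth -126.31
tool shift to axis [0.   0.47 1.96]
```

Call:
drive_tool:
  targets:
    - {"dp":[0,0,0],"spin":2}
    - {"dp":[0,0,0],"spin":2}

```text
time_s: 21.2
tcp_pos: [559.9, -100.7, 131.3]
tcp_rot: [-1.837, 0.638, 1.836]
wrist_force: [-1.8, -1.5, -1.2]
width: 42.3
```

```bash
python3 s.py
```

```text
{'time_s': 21.2, 'joints': [0.177, 0.309, -0.068, 1.631, 0.023, 1.202, -2.136], 'tcp_pos': [559.904, -100.657, 131.281], 'wrist_force': [-1.781, -1.5, -1.19], 'torque': [-0.309, 0.42, 1.088], 'width': 42.296}
R [[0.0, -0.62, -0.785], [-0.001, -0.785, 0.62], [-1.0, 0.001, -0.001]] y azimuth -128.28
tool shift to axis [-0.    0.54  2.39]
```

The torque rises sharply from azimuth about -124.7°, the same zero, so the earlier quarter turn had no slip. I back off again: first I find the zero, then complete the 90°.

Call:
drive_tool:
  targets:
    - {"dp":[0,0,0],"spin":-2}
    - {"dp":[0,0,0],"spin":-2}

```text
time_s: 21.4
tcp_pos: [559.9, -100.7, 131.3]
tcp_rot: [-1.858, 0.61, 1.857]
wrist_force: [-1.1, -1.6, -2.5]
width: 42.7
```

```bash
python3 s.py
```

```text
{'time_s': 21.4, 'joints': [0.181, 0.309, -0.073, 1.63, 0.024, 1.202, -2.102], 'tcp_pos': [559.948, -100.657, 131.31], 'wrist_force': [-1.107, -1.608, -2.476], 'torque': [-0.207, 0.278, 0.099], 'width': 42.683}
R [[0.0, -0.592, -0.806], [-0.0, -0.806, 0.592], [-1.0, -0.0, -0.001]] y azimuth -126.33
tool shift to axis [-0.    0.48  2.44]
```

Call:
drive_tool:
  targets:
    - {"dp":[0,0,0],"spin":-1.5}
    - {"dp":[0,0,0],"spin":-1.5}

```text
time_s: 21.6
tcp_pos: [559.9, -100.6, 131.3]
tcp_rot: [-1.874, 0.589, 1.873]
wrist_force: [-0.2, -1.9, -2.5]
width: 42.4
```

```bash
python3 s.py
```

```text
{'time_s': 21.6, 'joints': [0.184, 0.309, -0.077, 1.63, 0.025, 1.202, -2.078], 'tcp_pos': [559.946, -100.602, 131.337], 'wrist_force': [-0.213, -1.89, -2.468], 'torque': [-0.386, 0.073, 0.042], 'width': 42.405}
R [[0.0, -0.572, -0.82], [-0.0, -0.82, 0.572], [-1.0, -0.0, -0.001]] y azimuth -124.88
tool shift to axis [-0.    0.46  2.42]
```

Zero is now about -126°, after roughly 1° of slip. The target is -36°, so I spin -89°.

Call:
drive_tool:
  targets:
    - {"dp":[0,0,0],"spin":-5}
    - {"dp":[0,0,0],"spin":-10}
    - {"dp":[0,0,0],"spin":-15}
    - {"dp":[-0.1,0,0],"spin":-21}
    - {"dp":[-0.1,0,0],"spin":-27}
    - {"dp":[-0.2,0,0],"spin":-33}
    - {"dp":[-0.2,0,0],"spin":-39}
    - {"dp":[-0.2,0,0],"spin":-45}
    - {"dp":[-0.3,0,0],"spin":-51}
    - {"dp":[-0.3,0,0],"spin":-57}
    - {"dp":[-0.3,0,0],"spin":-63}
    - {"dp":[-0.4,0,0],"spin":-69}
    - {"dp":[-0.4,0,0],"spin":-75}
    - {"dp":[-0.5,0,0],"spin":-80}
    - {"dp":[-0.5,0,0],"spin":-85}
    - {"dp":[-0.5,0,0],"spin":-89}
    - {"dp":[-0.5,0,0],"spin":-89}
    - {"dp":[-0.5,0,0],"spin":-89}
    - {"dp":[-0.5,0,0],"spin":-89}

```text
time_s: 23.5
tcp_pos: [559.7, -99.2, 131.8]
tcp_rot: [1.655, 0.845, -1.655]
wrist_force: [-2.9, 4.3, -1.4]
width: 42.5
```

```bash
python3 s.py
python3 - <<'E'
from h import *
S=viewer.read_camera("side")
crop(S,(290,155,340,200),"pics/d9.png",14)
E
```

```text
{'time_s': 23.5, 'joints': [0.363, 0.324, -0.302, 1.621, 0.1, 1.211, -0.587], 'tcp_pos': [559.705, -99.17, 131.798], 'wrist_force': [-2.931, 4.34, -1.365], 'torque': [1.048, 0.522, 0.002], 'width': 42.532}
R [[-0.0, 0.809, -0.587], [0.001, -0.587, -0.809], [-1.0, -0.001, -0.001]] y azimuth -35.98
tool shift to axis [-0.   -1.37  1.53]
```

View pics/d9.png

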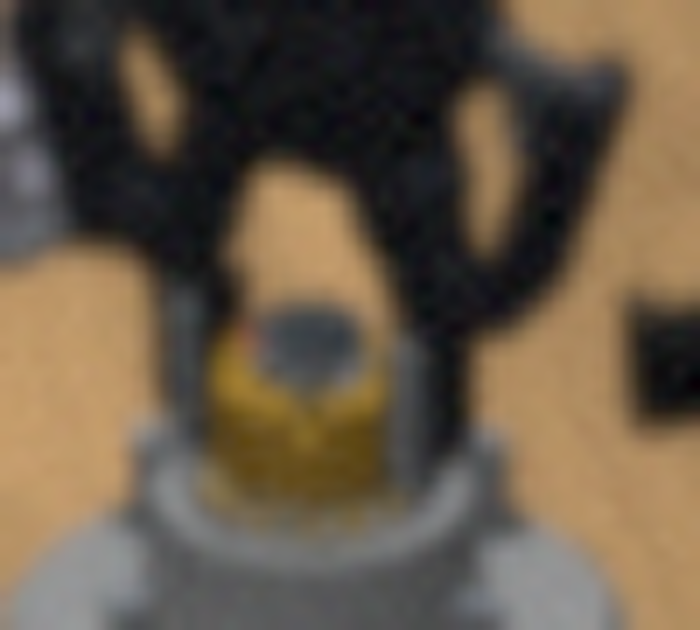

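The dot is back at crop (245,333), the same place as after the first back-off. The grip is holding with about zero axial torque, so I'm handing in.

```bash
python3 -c "
from workcell import r;print(r.finish_job())"
```

```text
the job is handed in; nothing more can be done
None
```

The nut is bottomed on its washer and backed off a quarter turn, and the gripper is still holding it at 50 N. I handed the job in at about 23.5 s.

- **Bottoming:** I turned the nut clockwise until the torque reached 0.77 N m and a 30 N grip slipped round it. I backed off 90°, then screwed it down again with a 50 N grip to check the stop. The torque rose steeply at the same angle, to 1.09 N m, so that first back-off had not slipped.
- **Back-off:** I then backed off 90° from where the torque released, and the gripper's measured angle agrees. The red dot came back to the same place in the side picture as after the first back-off. I could not see the dot at the stop itself, so the quarter turn rests on the gripper angle, good to about 1–2°.
- **Last readings:** There was about zero twisting torque on the nut, about 5 N of sideways force at the wrist, and a finger opening of 42.5 mm.
- **Things that disagreed:**
  - In the pictures the fingertips sat 33 to 44 mm above the reported tool point, depending on how far they were open. I set the grip height from the camera instead.
  - In the first tightening the grip turned about 60° further than the nut, by slipping.
- **Other items:** I worked well above or clear of the other things on the bench, but took no final overall picture to confirm they were undisturbed.

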